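# Seat the retaining clip on the roller shaft

### The job

Take the orange-tabbed retaining clip out of its grey holder and push it, mouth down, onto the steel shaft of the blue roller drive so that it snaps fully home in the shaft's groove, then let go of it. The shaft has been left pushed some 3 to 16 mm towards the black end cap, and the groove with it, so feel for the groove, and never press the clip on the drive with more than 30 newtons. Leave the jar, the amber bottle and the tape roll where they are.

Things in the scene. Friction and masses are not known exactly. Their poses are not given: they have to be found in the camera images.
- clip: Open retaining clip: flat steel C, 5 mm thick (y), 26 mm wide (x), mouth down (-z), orange grip tab on top. Same either way round; about 50 g. Origin: centre of the C's bore, z up to the tab. Bore crown 5.3 mm, steel shoulders 13 mm above the origin; jaws end 6.2 mm below it. At first it stands upright in the holder's slot, y along the holder's y (within 0.1 rad), and lifts straight out.
- clip_tab (a point): Point to grip in the middle of the clip's orange tab, 38 mm straight above the clip's origin. The tab is 22 mm wide (clip x) and 10 mm thick (clip y, the way to pinch it) and reaches from 13 to 50 mm above the clip's origin.
- clip_mouth (a point): Middle of the clip's mouth, 4.2 mm below the clip's origin, between the round lips (2 mm radius) of two spring jaws; lip centres 6 mm to either side in clip x, so the mouth is 8 mm wide. Each jaw gives about 3 N per mm, for up to 2 mm.
- holder: Fixed grey block, 60 x 50 x 28 mm (x, y, z), with a slot 28 mm long (x), 6 mm wide (y) and 16 mm deep in its top, in which the clip stands on the slot's floor. Origin: centre of its underside.
- stand: Roller drive, fixed to the bench: blue base plate 80 mm (x) by 190 mm (y), two aluminium bearing blocks (at y = -66 and +66 mm, 56 mm high), a level steel shaft along y through both, its +y end in a black cap, and on the shaft a black belt pulley 33 mm across, 30 to 46 mm on the -y side of the groove's middle. Nothing is higher than 62 mm. Origin: centre of the base's underside; z up.
- shaft_mid (a point): Point on the shaft's axis midway between the bearing blocks, 45 mm above the stand's origin; axes as the stand's (shaft along y, diameter 16 mm). The shaft's one groove, square-edged, 6.4 mm wide, core diameter 10 mm, belongs here, but shaft and pulley have been left pushed 3 to 16 mm towards the cap (+y); how far is not reported. The shaft neither turns nor slides under 30 N.
- shaft_end (a point): Point on the shaft's axis in the -y bearing block, 66 mm from shaft_mid. Feel: on the plain shaft the clip's lips stop with the clip's origin 12 mm above the axis, and can go no lower; over the groove they go on freely to 8 mm, then need about 3 to 10 N to snap over the core; seated, the origin is on the axis (within 1 mm) and the crown stops on the core.
- jar_3: Sample jar with a red lid, 63 mm across and 72 mm high, standing on the bench; origin at the centre of its underside. Leave it alone.
- amber_bottle: Amber reagent bottle with a blue cap, 54 mm across and 105 mm high, standing on the bench; origin at the centre of its underside. Leave it alone.
- tape_roll: Roll of tan tape lying flat, 96 mm across and 25 mm high; origin at the centre of its underside. Leave it alone.
Things that resemble listed ones, but are neither listed nor needed, are in the scene too. There is more than one size of the clip; the job needs the smaller.

How it is judged:
By the outcome, as a careful person would: the job done as asked, in the order asked, and still so for the second after the job is handed in, with the robot touching nothing.
It also fails if it takes over 58 s, if anything falls off the work surface, if the arm or the gripper's body presses on something with over 40 N, if the wrist force passes 120 N, or if a joint passes its speed limit or range.

### The arm

A 6-joint arm with a two-finger parallel gripper is mounted at the origin on a cart in front of the work surface, level with it; the furniture and walls round the work are solid. World frame = base frame: x ahead of the robot, y to its left, z up, the work surface at z = 0. Lengths are in m, angles in rad, forces in N, time in s.
With the tool pointing down it reaches from about 0.275 to 0.725 m from the base axis. Payload 15.9 kg.
Tool frame: the origin (TCP) lies midway between the tips of the shut fingers; the grasp point (between the pads) lies 19 mm behind it; z points along the fingers, y is the line along which they close (so a half turn about z gives the same grasp; the last joint's range is limited). The gripper opens to 85 mm and grips with 20 to 120 N. Pads are 22 mm wide; open, the fingers measure 114 mm over their backs; the gripper's body (76 mm by 85 mm) begins 54 mm behind the grasp point. The pads swing forward as they close: fully open they stand 13 mm farther back than shut.
Start: joints at [-1.289, 0.213, -0.034, 1.323, 0, 1.571], TCP at [0.139, -0.48, 0.192] pointing down, gripper open.
Joint ranges: [-2.98, 2.98], [-0.74, 1.72], [-1.14, 1.35], [-2.1, 2.04], [-1.57, 1.44], [-3.14, 3.14]. Speed limits (rad/s): [1.89, 1.89, 2.39, 2.57, 3.14, 3.14].

### API

Orientations are given as a unit quaternion [x, y, z, w].
In Python, from bench import robot, optics gives the robot as it stands.
- The arm moves only by the shell command python3 -m jog 'ROWS' [FORCE]. ROWS is a JSON object of lists of equal length, an entry for each row: "rotation": the turn, a rotation vector about the tool's x, y, z as a fraction of full scale, a list of three; "xyz": the shift along the tool's x, y, z as a fraction of full scale, a list of three; "jaw": the closure in counts, from 0 (fully open) to 255 (shut). A call has exactly 10 rows; each row shifts and turns the commanded pose from where the row before left it, along the tool's axes as they then stand; what a row does not reach is not made up. Full scale, the value 1, is 0.1 m for a shift and pi rad for a turn. A row lasts 1/8 s, in which the tool goes at most 62.5 mm and 10.7 degrees, less where a joint would pass 70% of its speed; a pose out of reach is approached as far as the arm can. A call with a number of a shift or a turn outside -1 to 1 is refused whole. A call with a gripper value outside its range is refused whole. The fingers move at their own pace and stop on an object; FORCE is the grip in N (left out, the last holds). Time passes only in rows, so rows that do not move let the fingers close, or fill a call up. It gives the time, the measured TCP pose, the force, the opening and the grip force at its end, in the units of the state.
- robot.get_state(): the state, without advancing time (a new reading comes with each control period).
- optics.snapshot(name): name is "scene" or "top" or "wrist"; returns the picture (420x560x3 uint8, red, green, blue); there is no depth.
- optics.camera_params(name): a dict with "K" (3x3 intrinsics, pixels), "origin" and "rotation" of the camera in the world. Camera axes: x right, y up, looking along -z (the intrinsics and any distortion apply to the point x, -y, -z); pixel columns grow to the right and rows downward; lengths in m; the calibration is good to about 2 mm. A picture is of the moment at which its call begins: read the wrist's pose just before it. camera_params takes no time and is no camera call; for the wrist camera it gives the pose at the moment of the call.
- robot.close_job(): hands the job in; it is judged then, once.
The state is a dict: "t": time; "qpos": joint angles; "joint_velocities": joint speeds; "joint_torque": joint torques, N m; "position": TCP position; "tool_rot": TCP orientation; "contact_force": force on the tool from outside, world axes, zero at the start; "torque": the same for the moment, N m; "finger_gap": opening from 0.0 (shut) to 1.0 (fully open); "finger_force": force on a finger pad.
Only numpy, scipy, OpenCV 4.12 (cv2) and the standard library are available. Lean on these libraries where they do the work, as an engineer would, in place of code of your own. Each camera call takes 0.05 s, during which the arm holds its last target. There are 200 camera calls.

## Working session

There is one attempt and no reset: what is moved stays moved. The work goes in short steps, Python scripts to look and compute and a shell command to move; the robot and the scene stay as the last step left them, time stands still between calls to the robot, and variables do not carry over. Pictures are saved under pics/ and viewed, at most 10 in all, crops included, and the job is handed in when it is done.

```bash
ls; mkdir -p pics; python3 - <<'E'
from bench import robot, optics
import cv2, json
print(robot.get_state())
for n in ["scene","top"]:
    p=optics.camera_params(n); print(n,p)
    im=optics.snapshot(n); cv2.imwrite(f"pics/{n}0.png",cv2.cvtColor(im,cv2.COLOR_RGB2BGR))
E
```

```text
pics
{'t': 0.0, 'qpos': array([-1.28899800e+00,  2.13338920e-01, -3.50483600e-02,  1.32350283e+00,
       -1.85668882e-05,  1.57079259e+00]), 'joint_velocities': array([-8.71549283e-04,  5.75420858e-06, -7.14779435e-04,  2.04046584e-03,
        1.46446257e-03,  9.24932537e-04]), 'joint_torque': array([ 1.44494232e-03, -6.86159635e+01,  4.87115729e+01,  1.76424184e-02,
        1.17795616e-04,  6.00944446e-06]), 'position': array([ 0.13892971, -0.47991515,  0.19172906]), 'tool_rot': array([ 9.90089713e-01,  1.40435259e-01, -8.59925959e-05, -5.40170547e-04]), 'contact_force': array([ 0.58327081, -0.26543325, -0.47793672]), 'torque': array([ 0.03952972, -0.00084362, -0.03743193]), 'finger_force': 0.0, 'finger_gap': 1.002015007046305}
scene {'K': array([[466.52871816,   0.        , 275.27286571],
       [  0.        , 466.52871816, 207.21071112],
       [  0.        ,   0.        ,   1.        ]]), 'origin': array([0.01967414, 0.71068504, 0.54249957]), 'rotation': array([-0.18770591,  0.47837536,  0.79789192, -0.31510632])}
top {'K': array([[522.24305829,   0.        , 291.00082237],
       [  0.        , 522.24305829, 211.69715586],
       [  0.        ,   0.        ,   1.        ]]), 'origin': array([0.42925317, 0.11930487, 1.20075475]), 'rotation': array([ 0.03815326, -0.06195331, -0.69383806,  0.716446  ])}
```

View pics/top0.png

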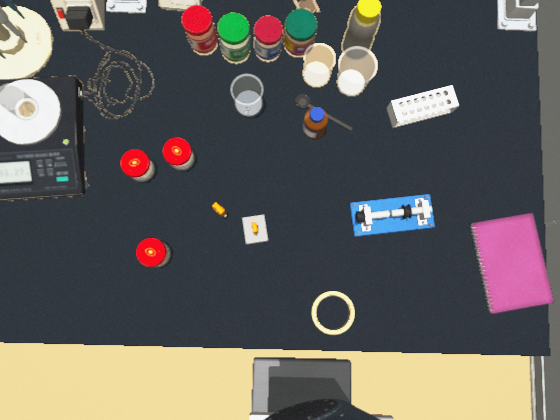

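View pics/scene0.png

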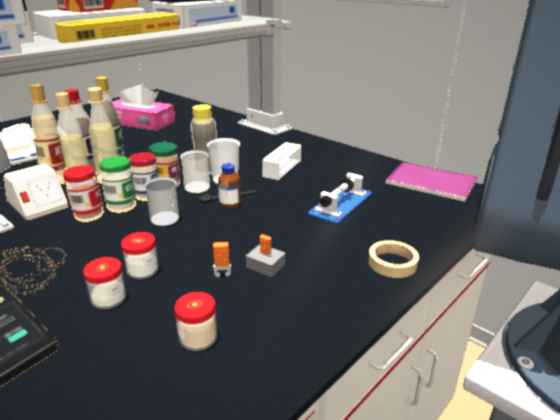

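The top view shows the holder with the clip at about (255,229), the drive at (392,215) with its black cap at the left (+y), a loose larger clip at (219,210), and the tape at (333,313).

```bash
cat > h.py <<'E'
import numpy as np, cv2
from scipy.spatial.transform import Rotation as R
def ray(p,u,v):
    K=p["K"]; d=np.array([(u-K[0,2])/K[0,0],-(v-K[1,2])/K[1,1],-1.])
    return R.from_quat(p["rotation"]).apply(d)
def back(p,u,v,z):
    d=ray(p,u,v); o=np.array(p["origin"]); return o+d*(z-o[2])/d[2]
def proj(p,X):
    c=R.from_quat(p["rotation"]).inv().apply(np.array(X)-p["origin"]); K=p["K"]
    return np.array([K[0,2]-K[0,0]*c[...,0]/c[...,2], K[1,2]+K[1,1]*c[...,1]/c[...,2]]).T
E
python3 - <<'E'
from h import *
from bench import optics
p=optics.camera_params("top"); im=cv2.imread("pics/top0.png")
hsv=cv2.cvtColor(im,cv2.COLOR_BGR2HSV)
b=cv2.inRange(hsv,(95,120,90),(115,255,255)); b[:,:340]=0;b[:180]=0;b[:,445:]=0
pts=cv2.findNonZero(b); r=cv2.minAreaRect(pts); c=cv2.boxPoints(r)
W=np.array([back(p,*q,0.008) for q in c]); print("stand",W.round(4).tolist(),W.mean(0), [np.linalg.norm(W[i]-W[i-1]).round(4) for i in range(4)])
sub=hsv[205:250,235:280]
m=((sub[...,2]>100)).astype(np.uint8)*255
pts=cv2.findNonZero(m)+np.array([235,205]); r=cv2.minAreaRect(pts); c=cv2.boxPoints(r)
W=np.array([back(p,*q,0.028) for q in c]); print("holder",W.round(4).tolist(),W.mean(0),[np.linalg.norm(W[i]-W[i-1]).round(4) for i in range(4)])
o=cv2.inRange(sub,(8,150,120),(25,255,255)); ys,xs=np.nonzero(o); print("tab px",xs.mean()+235,ys.mean()+205,xs.min()+235,xs.max()+235,ys.min()+205,ys.max()+205)
print(back(p,xs.mean()+235,ys.mean()+205,0.06))
a=cv2.resize(im[200:255,205:285],None,fx=7,fy=7,interpolation=2); bb=cv2.resize(im[185:245,345:440],None,fx=6,fy=6,interpolation=2)
w=max(a.shape[1],bb.shape[1]);P=lambda x:cv2.copyMakeBorder(x,0,0,0,w-x.shape[1],0)
z=np.vstack([P(a),P(bb)]);z=cv2.resize(z,None,fx=.79,fy=.79);print(z.shape);cv2.imwrite("pics/crop.png",z)
E
```

```text
stand [[0.6275, -0.0528, 0.008], [0.6563, -0.2444, 0.008], [0.5742, -0.253, 0.008], [0.5464, -0.0631, 0.008]] [ 0.60110259 -0.15330453  0.008     ] [np.float64(0.0817), np.float64(0.1938), np.float64(0.0825), np.float64(0.192)]
holder [[0.5816, 0.1945, 0.028], [0.591, 0.1421, 0.028], [0.5297, 0.1311, 0.028], [0.5205, 0.1832, 0.028]] [0.55571727 0.16274046 0.028     ] [np.float64(0.0621), np.float64(0.0533), np.float64(0.0623), np.float64(0.0529)]
tab px 254.61290322580646 227.58064516129033 252 257 223 232
[0.55472146 0.16196908 0.06      ]
(589, 450, 3)
```

View pics/crop.png

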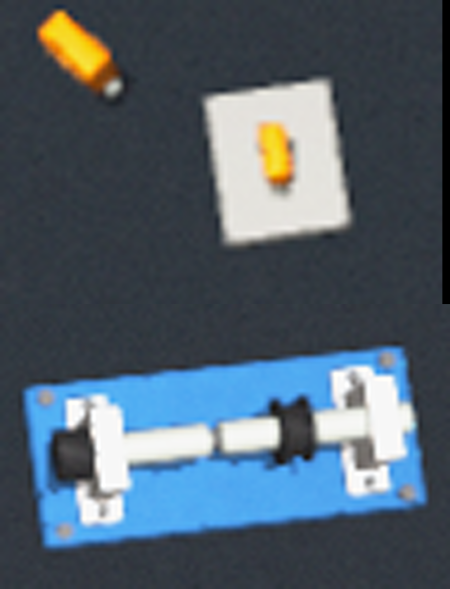

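The crop shows the holder (yaw about 0.17), the clip in it, and the drive (yaw about 0.15), with the groove at full-image pixel about (390.8, 213). Next I move over the drive for a closer wrist view.

```bash
python3 -m jog '{"xyz":[[0.53,-0.19,-0.07],[0.53,-0.19,-0.07],[0.53,-0.19,-0.07],[0.53,-0.19,-0.07],[0.53,-0.19,-0.07],[0.53,-0.19,-0.07],[0.53,-0.19,-0.07],[0.53,-0.19,-0.07],[0.53,-0.19,-0.07],[0,0,0]],"rotation":[[0,0,0],[0,0,0],[0,0,0],[0,0,0],[0,0,0],[0,0,0],[0,0,0],[0,0,0],[0,0,0],[0,0,0.043]],"jaw":[0,0,0,0,0,0,0,0,0,0]}' 60
python3 - <<'E'
from h import *
from bench import optics,robot
s=robot.get_state(); p=optics.camera_params("wrist"); im=optics.snapshot("wrist")
cv2.imwrite("pics/w1.png",cv2.cvtColor(im,cv2.COLOR_RGB2BGR))
print(s['t'],s['position'],R.from_quat(s['tool_rot']).as_matrix().round(4).tolist(),p)
t=optics.camera_params("top"); print(back(t,390.8,213,.048))
E
```

```text
t: 1.35
position: [0.552, -0.1808, 0.2542]
tool_rot: [0.997, 0.074, -0.0, -0.0]
contact_force: [-1.2, -1.0, -0.4]
finger_gap: 0.999
finger_force: 0.0
1.35 [ 0.55196808 -0.18081439  0.25420457] [[0.989, 0.1477, -0.0009], [0.1477, -0.989, 0.0008], [-0.0008, -0.0009, -1.0]] {'K': array([[355.81327238,   0.        , 284.45644511],
       [  0.        , 355.81327238, 210.96798365],
       [  0.        ,   0.        ,   1.        ]]), 'origin': array([ 0.6190296 , -0.17037715,  0.43619662]), 'rotation': array([-0.10217584,  0.0885307 , -0.64710954,  0.75031437])}
[ 0.59917394 -0.14138102  0.048     ]
```

View pics/w1.png

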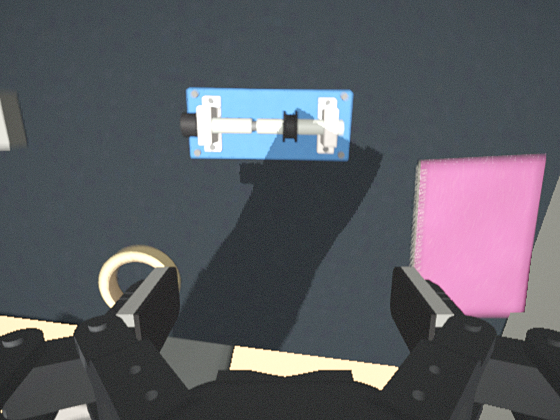

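The wrist view shows the drive squarely: base corners about (188,88) to (352,160), the groove near (253,126), the pulley at (290,126) and the cap at the left.

```bash
cat > pd.json <<'E'
E
python3 - <<'E'
from h import *
p={'K': np.array([[355.81327238,0,284.45644511],[0,355.81327238,210.96798365],[0,0,1]]),'origin':np.array([0.6190296,-0.17037715,0.43619662]),'rotation':np.array([-0.10217584,0.0885307,-0.64710954,0.75031437])}
im=cv2.imread("pics/w1.png"); hsv=cv2.cvtColor(im,cv2.COLOR_BGR2HSV)
b=cv2.inRange(hsv,(95,120,60),(115,255,255)); b[:,:170]=0;b[:70]=0;b[:,370:]=0;b[175:]=0
h=cv2.convexHull(cv2.findNonZero(b)); 
# back-project hull to plate top & fit rect
W=np.array([back(p,*q,0.008)[:2] for q in h[:,0]]).astype(np.float32)
(cx,cy),sz,ang=cv2.minAreaRect(W*1000); c=cv2.boxPoints(((cx,cy),sz,ang)); print("stand",cx,cy,sz,ang)
yaw=0.148
# shaft profile: sample gray along shaft
g=cv2.cvtColor(im,cv2.COLOR_BGR2GRAY)
sub=b[:,:]; 
for r in range(116,138,2): print(r,g[r,186:350:4].tolist())
print(126,g[126,244:264].tolist(), g[124,244:264].tolist(),g[126,278:302].tolist())
for u in (253.5,290): print(u,back(p,u,126,0.045+.005),back(p,u,126,0.045))
t=None
E
```

```text
stand 602.4547729492188 -154.36538696289062 (81.83512115478516, 191.51585388183594) 7.311460494995117
116 [73, 75, 61, 255, 255, 255, 255, 147, 255, 201, 199, 202, 202, 199, 202, 200, 202, 204, 201, 201, 202, 201, 202, 201, 174, 55, 40, 44, 117, 134, 132, 131, 195, 255, 164, 255, 255, 255, 254, 198, 198]
118 [83, 83, 72, 255, 255, 255, 255, 223, 224, 221, 210, 212, 214, 202, 211, 210, 191, 187, 213, 199, 202, 203, 194, 197, 168, 52, 50, 44, 122, 137, 141, 138, 182, 232, 160, 255, 255, 255, 246, 196, 200]
120 [97, 94, 90, 255, 255, 255, 255, 255, 255, 255, 255, 255, 255, 254, 254, 254, 240, 140, 253, 254, 253, 252, 252, 249, 206, 51, 56, 50, 167, 181, 181, 183, 228, 231, 223, 255, 255, 255, 254, 217, 197]
122 [109, 105, 107, 255, 255, 255, 255, 255, 255, 255, 255, 255, 255, 255, 255, 255, 254, 155, 255, 255, 255, 255, 255, 255, 219, 59, 66, 54, 180, 202, 202, 200, 240, 255, 255, 255, 255, 255, 255, 255, 196]
124 [118, 119, 115, 255, 255, 255, 255, 255, 255, 255, 255, 255, 255, 255, 255, 255, 255, 191, 255, 255, 255, 255, 255, 255, 192, 69, 72, 61, 193, 214, 214, 215, 212, 248, 255, 25
[... 1032 characters left out ...]
47, 215, 232, 197]
136 [56, 113, 116, 255, 255, 255, 255, 146, 226, 194, 200, 200, 199, 200, 200, 201, 200, 200, 202, 201, 202, 200, 202, 132, 100, 47, 46, 54, 127, 130, 129, 131, 131, 235, 143, 250, 247, 244, 141, 186, 199]
126 [255, 255, 255, 255, 255, 255, 255, 244, 207, 204, 206, 212, 255, 255, 255, 255, 255, 255, 255, 255] [255, 255, 255, 255, 255, 255, 255, 227, 191, 191, 191, 198, 250, 255, 255, 255, 255, 255, 255, 255] [255, 255, 255, 239, 190, 106, 57, 59, 67, 76, 68, 74, 72, 77, 75, 77, 63, 55, 66, 145, 200, 228, 228, 223]
253.5 [ 0.60012417 -0.13988054  0.05      ] [ 0.59987941 -0.13948571  0.045     ]
290 [ 0.6057867  -0.17802363  0.05      ] [ 0.60561524 -0.17812262  0.045     ]
```

```bash
rm pd.json; python3 -m jog '{"xyz":[[0.03,-0.42,0.07],[0.03,-0.42,0.07],[0.03,-0.42,0.07],[0.03,-0.42,0.07],[0.03,-0.42,0.07],[0.03,-0.42,0.07],[0.03,-0.42,0.07],[0.03,-0.42,0.07],[0,0,0],[0,0,0]],"rotation":[[0,0,0],[0,0,0],[0,0,0],[0,0,0],[0,0,0],[0,0,0],[0,0,0],[0,0,-0.009],[0,0,0],[0,0,0]],"jaw":[0,0,0,0,0,0,0,0,0,0]}' 60
python3 - <<'E'
from h import *
from bench import optics,robot
import pickle
# yaw of stand from wrist pic
p={'K': np.array([[355.81327238,0,284.45644511],[0,355.81327238,210.96798365],[0,0,1]]),'origin':np.array([0.6190296,-0.17037715,0.43619662]),'rotation':np.array([-0.10217584,0.0885307,-0.64710954,0.75031437])}
def edges(p,fn,u0,u1,r0,r1):
    b=cv2.inRange(cv2.cvtColor(cv2.imread(fn),cv2.COLOR_BGR2HSV),(95,120,60),(115,255,255))
    for k in (0,1):
        P=[]
        for u in range(u0,u1):
            r=np.nonzero(b[r0:r1,u])[0]
            if len(r): P.append(back(p,u,r0+(r.min()-.5 if k==0 else r.max()+.5),.008)[:2])
        P=np.array(P,np.float32); vx,vy,x,y=cv2.fitLine(P,cv2.DIST_HUBER,0,1e-3,1e-3).ravel()
        print(fn,k,"yaw",np.arctan2(-vx*np.sign(vy),abs(vy)), "x at y=-.14:",x+vx/vy*(-.14-y))
edges(p,"pics/w1.png",195,345,75,175)
edges(optics.camera_params("top"),"pics/top0.png",356,430,185,245)
s=robot.get_state(); p=optics.camera_params("wrist"); im=optics.snapshot("wrist")
pickle.dump((s,p),open("w2.pkl","wb"))
cv2.imwrite("pics/w2.png",cv2.cvtColor(im,cv2.COLOR_RGB2BGR)); print(s['t'],s['position'],s['tool_rot'],p['origin'])
E
```

```text
t: 2.65
position: [0.5284, 0.1248, 0.1998]
tool_rot: [0.994, 0.109, -0.001, -0.012]
contact_force: [0.1, -0.0, 0.2]
finger_gap: 1.001
finger_force: 0.0
pics/w1.png 0 yaw 0.13285728 x at y=-.14: 0.6411105
pics/w1.png 1 yaw 0.13129051 x at y=-.14: 0.5596359
pics/top0.png 0 yaw 0.14571317 x at y=-.14: 0.6404476
pics/top0.png 1 yaw 0.14592525 x at y=-.14: 0.55769044
2.65 [0.52838807 0.12477186 0.19984013] [ 0.99396303  0.10908349 -0.00128579 -0.01168937] [0.59533733 0.13586249 0.3818174 ]
```

View pics/w2.png

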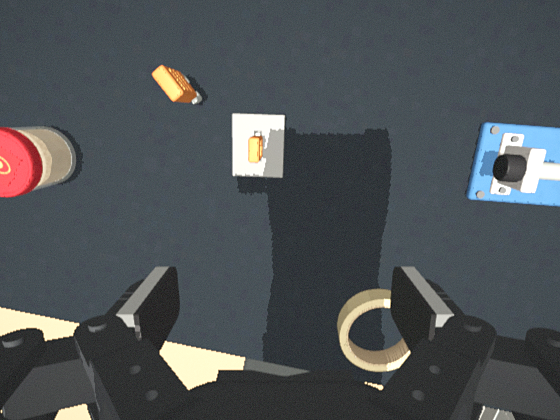

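The wrist view shows the holder top at (233,114)–(285,178), the tab's top at (256,149) and the larger loose clip clear of it at (176,85).

```bash
python3 -m jog '{"xyz":[[0,0,0],[0,0,0],[0,0,0],[0,0,0],[0,0,0],[0,0,0],[0,0,0],[0,0,0],[0,0,0],[0,0,0]],"rotation":[[0,0,0],[0,0,0],[0,0,0],[0,0,0],[0,0,0],[0,0,0],[0,0,0],[0,0,0],[0,0,0],[0,0,0]],"jaw":[110,110,110,110,110,110,110,110,110,110]}' 60
python3 - <<'E'
from h import *
from bench import optics,robot
s=robot.get_state(); p=optics.camera_params("wrist"); im=cv2.cvtColor(optics.snapshot("wrist"),cv2.COLOR_RGB2BGR)
cv2.imwrite("pics/w3.png",im); print(s['t'],s['position'],R.from_quat(s['tool_rot']).as_matrix().round(4).tolist(),s['finger_gap'])
ex=proj(p,[0.5552,0.1622,0.028]).ravel(); print("expect holder px",ex)
u0,v0=int(ex[0])-50,int(ex[1])-50; hsv=cv2.cvtColor(im,cv2.COLOR_BGR2HSV)[v0:v0+100,u0:u0+100]
m=cv2.inRange(hsv,(0,0,90),(180,60,255)); o=cv2.inRange(hsv,(5,110,90),(28,255,255))
for n,mm,z in(("holder",m|o,.028),("tab",o,.0682)):
    k,l,st,_=cv2.connectedComponentsWithStats(mm); j=1+np.argmin([np.hypot(st[i,0]+st[i,2]/2-50,st[i,1]+st[i,3]/2-50) if st[i,4]>60 else 1e9 for i in range(1,k)])
    q=cv2.findNonZero((l==j).astype(np.uint8)*255)[:,0]+[u0,v0]
    W=np.array([back(p,*a,z)[:2]*1000 for a in q],np.float32); print(n,st[j],cv2.minAreaRect(W),cv2.fitLine(W,2,0,.01,.01).ravel())
c=cv2.resize(im[v0:v0+100,u0:u0+100],None,fx=5,fy=5,interpolation=2); cv2.imwrite("pics/w3c.png",c); print(u0,v0)
E
```

```text
t: 3.95
position: [0.5285, 0.1255, 0.1998]
tool_rot: [0.994, 0.109, -0.001, -0.012]
contact_force: [-0.6, -0.0, 0.3]
finger_gap: 0.575
finger_force: 0.0
3.95 [0.52849185 0.12545271 0.19978236] [[0.9762, 0.2167, -0.005], [0.2167, -0.976, 0.0233], [0.0001, -0.0239, -0.9997]] 0.5752528872099011
expect holder px [258.61045368 147.87572863]
holder [  24   16   54   65 3198] ((556.71337890625, 163.0155792236328), (63.02634811401367, 51.523006439208984), 10.206507682800293) [9.8881215e-01 1.4916630e-01 5.5796143e+02 1.6332756e+02]
tab [ 41  39  14  27 193] ((558.1551513671875, 161.7032470703125), (22.71140480041504, 11.445707321166992), 10.941182136535645) [9.9533033e-01 9.6527591e-02 5.5911151e+02 1.6095993e+02]
208 97
```

View pics/w3c.png

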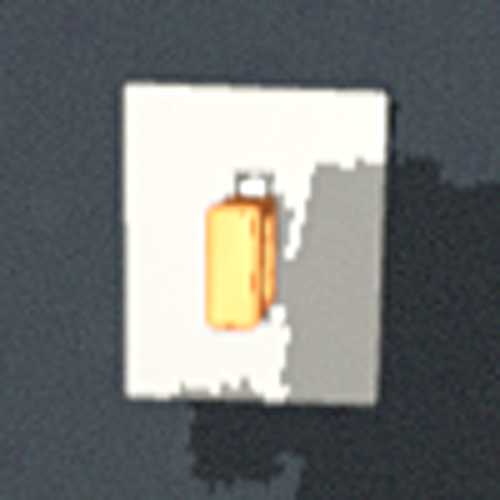

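The crop shows the tab's top face from crop (207,203) to (258,328), so its centre is at full-image pixel (254.6,150). The tool is tilted 0.024 rad because moves got clipped, so I'll correct that too.

```bash
cat >> h.py <<'E'
def plan(pos,yaw):
    "shift in the present tool axes (fractions), turn (fraction) to reach pos, tool down at yaw"
    from bench import robot
    s=robot.get_state(); r=R.from_quat(s['tool_rot'])
    des=R.from_euler('z',yaw)*R.from_euler('x',np.pi)
    rv=(r.inv()*des).as_rotvec()/np.pi; d=np.array(pos)-s['position']
    print("t",round(s['t'],2),"pos",s['position'].round(4),"F",s['contact_force'].round(1),"gap",round(s['finger_gap'],3)); print("turn",rv.round(4),"shift now",(r.inv().apply(d)/.1).round(3),"shift after turn",(des.inv().apply(d)/.1).round(3))
E
python3 - <<'E'
from h import *
from bench import optics,robot
p=optics.camera_params("wrist"); c=back(p,254.6,150,.0682); print(c)
plan([c[0],c[1],.10],.18)
E
```

```text
[0.55720169 0.16234482 0.0682    ]
t 4.0 pos [0.5285 0.1255 0.1998] F [0.1 0.8 0.2] gap 0.572
turn [-0.0076  0.0001  0.0123] shift now [ 0.36  -0.274  1.004] shift after turn [ 0.349 -0.312  0.998]
```

```bash
python3 -m jog '{"xyz":[[0,0,0],[0.09,-0.08,0.25],[0.09,-0.08,0.25],[0.09,-0.08,0.25],[0.08,-0.07,0.25],[0,0,0],[0,0,0],[0,0,0],[0,0,0],[0,0,0]],"rotation":[[-0.0076,0,0.0123],[0,0,0],[0,0,0],[0,0,0],[0,0,0],[0,0,0],[0,0,0],[0,0,0],[0,0,0],[0,0,0]],"jaw":[130,130,130,130,130,130,130,130,130,130]}' 60
python3 - <<'E'
from h import *
from bench import optics,robot
plan([.5568,.1625,.037],.18)
im=cv2.cvtColor(optics.snapshot("wrist"),cv2.COLOR_RGB2BGR); cv2.imwrite("pics/w4.png",im); 
p=optics.camera_params("wrist"); u,v=proj(p,[.5568,.1625,.068]).ravel(); print(u,v)
u,v=int(u),int(v); cv2.imwrite("pics/w4c.png",cv2.resize(im[v-55:v+55,u-75:u+75],None,fx=5,fy=5,interpolation=2)); print(u-75,v-55)
E
```

```text
t: 5.25
position: [0.5617, 0.1371, 0.1007]
tool_rot: [0.994, 0.112, -0.001, -0.012]
contact_force: [0.4, -0.6, 0.5]
finger_gap: 0.489
finger_force: 0.0
t 5.25 pos [0.5617 0.1371 0.1007] F [ 0.4 -0.6  0.5] gap 0.489
turn [-0.0078  0.0002  0.0144] shift now [ 0.009 -0.243  0.643] shift after turn [-0.003 -0.259  0.637]
245.7725186539602 221.96338429239336
170 166
```

View pics/w4c.png

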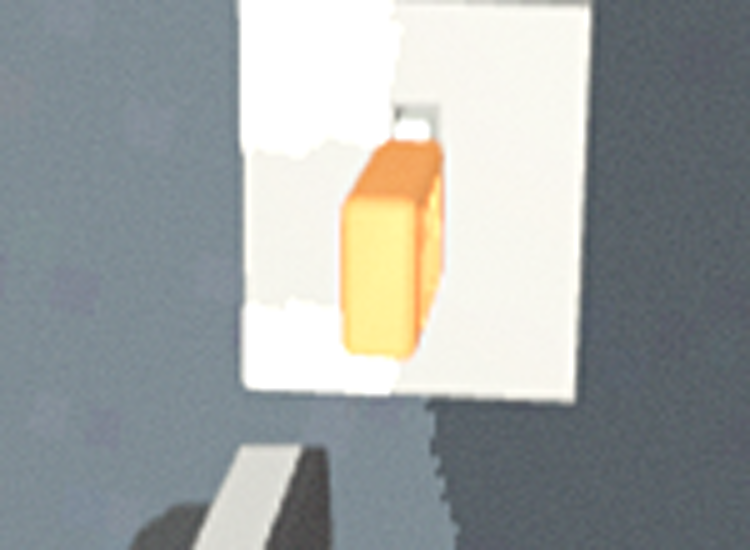

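The crop shows the tab intact (top face about crop (345,200)–(415,355)), with the tool short in y. The turn had no effect, so I check the joints.

```bash
python3 - <<'E'
from h import *
from bench import optics,robot
s=robot.get_state(); print(s['qpos'].round(4),s['joint_velocities'].round(3),s['joint_torque'].round(2),s['t'])
p=optics.camera_params("wrist"); print(back(p,170+380/5,166+277/5,.0682))
E
```

```text
[ 0.2244  0.4043 -0.0046  1.162   0.0244  3.1406] [-0.001  0.005 -0.002 -0.     0.002 -0.001] [-5.000e-02 -8.465e+01  4.756e+01  2.000e-02  1.200e-01 -0.000e+00] 5.3
[0.55726611 0.16241898 0.0682    ]
```

Joint 6 is at its limit, so I use the half-turned grasp: 17 rows of -0.058 about z.

```bash
python3 -m jog '{"xyz":[[0,0,0],[0,0,0],[0,0,0],[0,0,0],[0,0,0],[0,0,0],[0,0,0],[0,0,0],[0,0,0],[0,0,0]],"rotation":[[0,0,-0.058],[0,0,-0.058],[0,0,-0.058],[0,0,-0.058],[0,0,-0.058],[0,0,-0.058],[0,0,-0.058],[0,0,-0.058],[0,0,-0.058],[0,0,-0.058]],"jaw":[130,130,130,130,130,130,130,130,130,130]}' 60
python3 -m jog '{"xyz":[[0,0,0],[0,0,0],[0,0,0],[0,0,0],[0,0,0],[0,0,0],[0,0,0],[0,0,0],[0,0,0],[0,0,0]],"rotation":[[0,0,-0.058],[0,0,-0.058],[0,0,-0.058],[0,0,-0.058],[0,0,-0.058],[0,0,-0.058],[0,0,-0.058],[0,0,0],[0,0,0],[0,0,0]],"jaw":[130,130,130,130,130,130,130,130,130,130]}' 60
python3 - <<'E'
from h import *
plan([.557,.1624,.037],.18+np.pi)
E
```

```text
t: 6.55
position: [0.5616, 0.1371, 0.1003]
tool_rot: [0.518, 0.856, 0.009, -0.009]
contact_force: [-0.5, -1.2, -0.4]
finger_gap: 0.495
finger_force: 0.0
t: 7.8
position: [0.5616, 0.1371, 0.1003]
tool_rot: [-0.089, 0.996, 0.012, -0.002]
contact_force: [-0.3, 0.7, 0.2]
finger_gap: 0.49
finger_force: 0.0
t 7.8 pos [0.5616 0.1371 0.1003] F [-0.3  0.7  0.2] gap 0.49
turn [ 0.0078 -0.0005 -0.0003] shift now [-0.001  0.242  0.639] shift after turn [0.    0.257 0.633]
```

```bash
python3 -m jog '{"xyz":[[0,0,0],[0,0.09,0],[0,0.09,0],[0,0.077,0],[0,0,0],[0,0,0],[0,0,0],[0,0,0],[0,0,0],[0,0,0]],"rotation":[[0.0078,-0.0005,0],[0,0,0],[0,0,0],[0,0,0],[0,0,0],[0,0,0],[0,0,0],[0,0,0],[0,0,0],[0,0,0]],"jaw":[130,130,130,130,130,130,130,130,130,130]}' 60
python3 - <<'E'
from h import *
from bench import optics
plan([.557,.1624,.037],.18+np.pi)
p=optics.camera_params("wrist"); im=cv2.cvtColor(optics.snapshot("wrist"),cv2.COLOR_RGB2BGR); cv2.imwrite("pics/w5.png",im)
o=cv2.inRange(cv2.cvtColor(im,cv2.COLOR_BGR2HSV),(5,110,90),(28,255,255)); u,v=proj(p,[.557,.1624,.0682]).ravel(); print(u,v)
k,l,st,c=cv2.connectedComponentsWithStats(o); print([ (st[i].tolist(),c[i].round(1).tolist()) for i in range(1,k) if st[i,4]>100])
E
```

```text
t: 9.05
position: [0.557, 0.1623, 0.1003]
tool_rot: [-0.091, 0.996, -0.0, 0.0]
contact_force: [-0.2, 0.1, 0.7]
finger_gap: 0.491
finger_force: 0.0
t 9.05 pos [0.557  0.1623 0.1003] F [-0.2  0.1  0.7] gap 0.491
turn [-0.      0.      0.0004] shift now [0.    0.001 0.633] shift after turn [0.    0.001 0.633]
283.8683901758507 223.4247009834823
[([277, 195, 16, 43, 263], [284.6, 208.5]), ([361, 255, 30, 34, 408], [376.2, 269.8])]
```

View pics/w5.png

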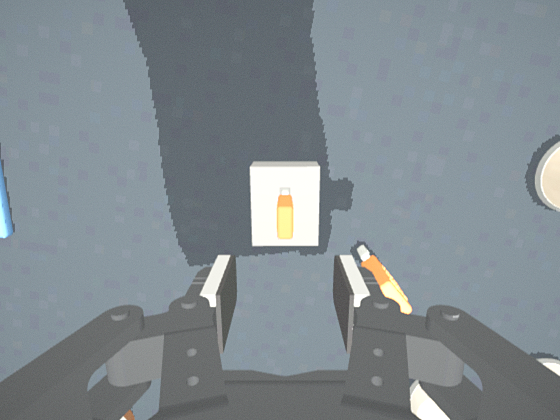

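The view shows the tab's face centred at about (285,224), matching the projected (283.9,223.4), square to the fingers, with the loose clip clear. I descend and pinch.

```bash
python3 -m jog '{"xyz":[[0,0,0.15],[0,0,0.15],[0,0,0.13],[0,0,0.1],[0,0,0.1],[0,0,0],[0,0,0],[0,0,0],[0,0,0],[0,0,0]],"rotation":[[0,0,0],[0,0,0],[0,0,0],[0,0,0],[0,0,0],[0,0,0],[0,0,0],[0,0,0],[0,0,0],[0,0,0]],"jaw":[130,130,130,130,130,130,200,255,255,255]}' 60
python3 -m jog '{"xyz":[[0,0,0],[0,0,0],[0,0,0],[0,0,0],[0,0,0],[0,0,0],[0,0,0],[0,0,0],[0,0,0],[0,0,0]],"rotation":[[0,0,0],[0,0,0],[0,0,0],[0,0,0],[0,0,0],[0,0,0],[0,0,0],[0,0,0],[0,0,0],[0,0,0]],"jaw":[255,255,255,255,255,255,255,255,255,255]}' 60
```

```text
t: 10.35
position: [0.5571, 0.1624, 0.0375]
tool_rot: [-0.091, 0.996, -0.0, 0.0]
contact_force: [-0.2, 0.4, -0.3]
finger_gap: 0.001
finger_force: 0.0
t: 11.6
position: [0.557, 0.1624, 0.0373]
tool_rot: [-0.091, 0.996, -0.0, 0.0]
contact_force: [0.6, 0.1, -0.4]
finger_gap: -0.006
finger_force: 0.0
```

The fingers shut on nothing, so I look.

```bash
python3 - <<'E'
from h import *
from bench import optics
p=optics.camera_params("wrist"); a=cv2.cvtColor(optics.snapshot("wrist"),cv2.COLOR_RGB2BGR); b=cv2.cvtColor(optics.snapshot("scene"),cv2.COLOR_RGB2BGR); 
t=optics.camera_params("scene"); u,v=proj(t,[.557,.1624,.04]).ravel().astype(int); print(u,v, proj(p,[.557,.1624,.0682]))
z=np.hstack([cv2.resize(a[120:420,150:410],(520,600)),cv2.resize(b[v-75:v+75,u-35:u+35],(280,600))]); cv2.imwrite("pics/w6.png",z)
E
```

```text
265 248 [283.47455654 264.75504216]
```

View pics/w6.png

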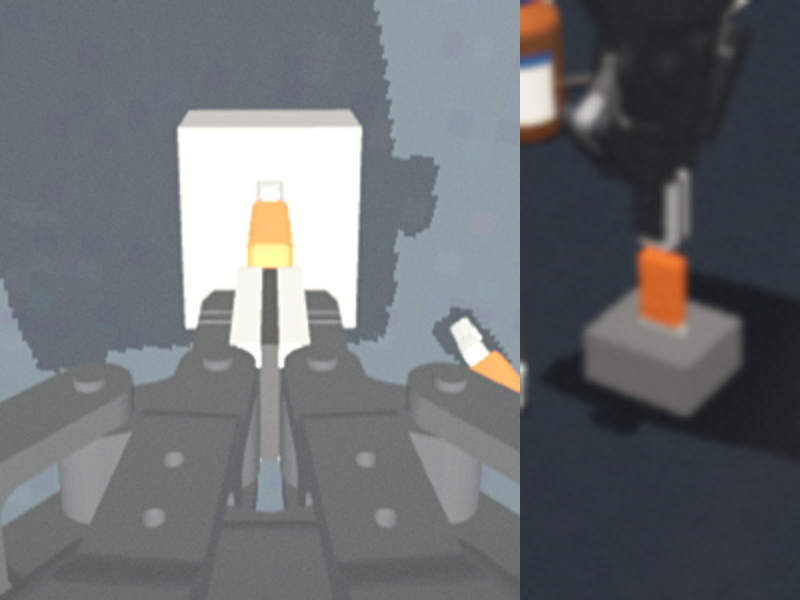

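The wrist part shows the shut fingers covering part of the tab at crop (268,270). The scene part shows the fingertips just above or behind the tab's top at about (265,234). I compare candidate tip positions in both views.

```bash
python3 - <<'E'
from h import *
from bench import optics,robot
w=optics.camera_params("wrist"); t=optics.camera_params("scene"); print(w['origin'],robot.get_state()['qpos'].round(3))
for X in ([.557,.1624,.037],[.557,.1624,.068],[.568,.1644,.037],[.568,.1644,.068],[.580,.166,.037],[.546,.160,.068],[.546,.160,.037]):
    a=proj(w,X).ravel(); b=proj(t,X).ravel(); print(X,"wrist crop",((a-[150,120])*2).round(),"scene crop",((b-[265-35,248-75])*4+[520,0]).round())
E
```

```text
[0.49022894 0.15073496 0.21934528] [ 0.284  0.449 -0.104  1.019 -0.     0.102]
[0.557, 0.1624, 0.037] wrist crop [267. 242.] scene crop [661. 307.]
[0.557, 0.1624, 0.068] wrist crop [267. 289.] scene crop [661. 253.]
[0.568, 0.1644, 0.037] wrist crop [267. 280.] scene crop [642. 300.]
[0.568, 0.1644, 0.068] wrist crop [267. 333.] scene crop [642. 247.]
[0.58, 0.166, 0.037] wrist crop [265. 320.] scene crop [623. 293.]
[0.546, 0.16, 0.068] wrist crop [265. 243.] scene crop [681. 260.]
[0.546, 0.16, 0.037] wrist crop [266. 203.] scene crop [681. 314.]
```

```bash
python3 - <<'E'
from h import *
from bench import optics,robot
w=optics.camera_params("wrist"); s=robot.get_state(); r=R.from_quat(s['tool_rot'])
rel=r.inv().apply(w['origin']-s['position']); print("cam in tool",rel.round(4),(r.inv()*R.from_quat(w['rotation'])).as_matrix().round(3).tolist())
P=lambda q: proj(w,s['position']+r.apply(q)).ravel().round(1)
for z in (0,-.013,-.03,-.04,-.05):
    print(z,"open inner tip x+11,0,-11:",[P([x,.0425,z]).tolist() for x in(.011,0,-.011)]," gap.49:",[P([x,.0208,z]).tolist() for x in(.011,-.011)],"shut",P([.011,.0,z]))
E
```

```text
cam in tool [ 0.0678  0.0006 -0.182 ] [[-0.001, 0.963, 0.268], [1.0, 0.001, 0.001], [0.0, 0.268, -0.963]]
0 open inner tip x+11,0,-11: [[362.9, 221.9], [361.8, 241.2], [360.6, 259.9]]  gap.49: [[322.4, 221.9], [321.3, 260.0]] shut [283.6 221.9]
-0.013 open inner tip x+11,0,-11: [[368.5, 229.6], [367.1, 250.2], [365.8, 270.0]]  gap.49: [[325.1, 229.7], [323.8, 270.0]] shut [283.5 229.7]
-0.03 open inner tip x+11,0,-11: [[377.0, 241.5], [375.3, 263.9], [373.7, 285.5]]  gap.49: [[329.2, 241.6], [327.7, 285.5]] shut [283.4 241.6]
-0.04 open inner tip x+11,0,-11: [[382.8, 249.8], [381.0, 273.3], [379.2, 296.1]]  gap.49: [[332.0, 249.8], [330.3, 296.1]] shut [283.4 249.8]
-0.05 open inner tip x+11,0,-11: [[389.5, 259.1], [387.3, 284.0], [385.3, 308.0]]  gap.49: [[335.2, 259.1], [333.3, 308.0]] shut [283.3 259.2]
```

The fingertips in all three wrist views are about 43 mm behind the reported TCP, so the real tips are at z≈0.080. I open, go 40 mm lower and pinch.

```bash
python3 -m jog '{"xyz":[[0,0,0],[0,0,0],[0,0,0],[0,0,0],[0,0,0.08],[0,0,0.08],[0,0,0.08],[0,0,0.08],[0,0,0.08],[0,0,0]],"rotation":[[0,0,0],[0,0,0],[0,0,0],[0,0,0],[0,0,0],[0,0,0],[0,0,0],[0,0,0],[0,0,0],[0,0,0]],"jaw":[130,130,130,130,130,130,130,130,130,130]}' 60
python3 -m jog '{"xyz":[[0,0,0],[0,0,0],[0,0,0],[0,0,0],[0,0,0],[0,0,0],[0,0,0],[0,0,0],[0,0,0],[0,0,0]],"rotation":[[0,0,0],[0,0,0],[0,0,0],[0,0,0],[0,0,0],[0,0,0],[0,0,0],[0,0,0],[0,0,0],[0,0,0]],"jaw":[180,220,255,255,255,255,255,255,255,255]}' 60
```

```text
t: 12.95
position: [0.5565, 0.1622, -0.0034]
tool_rot: [-0.091, 0.996, -0.0, -0.001]
contact_force: [0.2, 0.3, -0.1]
finger_gap: 0.489
finger_force: 0.0
t: 14.2
position: [0.5573, 0.1625, -0.0023]
tool_rot: [-0.091, 0.996, 0.0, 0.0]
contact_force: [-0.5, -0.4, 5.8]
finger_gap: 0.111
finger_force: 59.7
```

Gripped (gap 0.111, 9.4 mm, 60 N). I lift straight out and carry it over the drive.

```bash
python3 -m jog '{"xyz":[[0,0,-0.2],[0,0,-0.5],[0,0,-0.5],[0,-0.43,0],[0,-0.43,0],[0,-0.43,0],[0,-0.43,0],[0,-0.43,0],[0,-0.43,0],[0,-0.43,0]],"rotation":[[0,0,0],[0,0,0],[0,0,0.013],[0,0,0],[0,0,0],[0,0,0],[0,0,0],[0,0,0],[0,0,0],[0,0,0]],"jaw":[255,255,255,255,255,255,255,255,255,255]}' 60
python3 - <<'E'
from h import *
from bench import optics
plan([.600,-.140,.05],.139+np.pi)
im=cv2.cvtColor(optics.snapshot("wrist"),cv2.COLOR_RGB2BGR); cv2.imwrite("pics/w7.png",im)
E
```

```text
t: 15.45
position: [0.5991, -0.137, 0.1172]
tool_rot: [-0.07, 0.998, 0.0, -0.0]
contact_force: [-0.1, 0.1, -1.0]
finger_gap: 0.104
finger_force: 58.9
t 15.45 pos [ 0.5991 -0.137   0.1172] F [-0.1  0.1 -1. ] gap 0.104
turn [ 0.     -0.0001  0.0005] shift now [-0.005 -0.03   0.672] shift after turn [-0.005 -0.03   0.672]
```

View pics/w7.png

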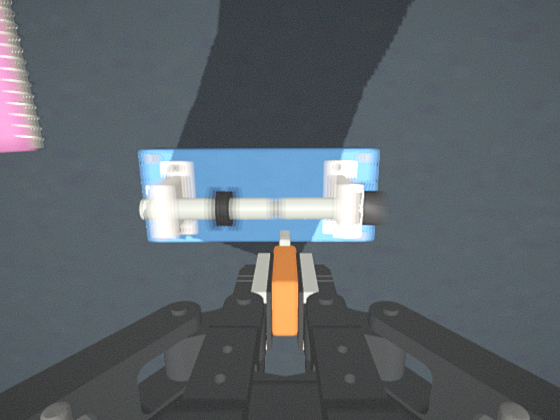

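The view shows the clip held square at u≈285, and the shaft with the pulley at (224,208) and the groove near (275,208). I measure the groove numerically from a still frame.

```bash
python3 - <<'E'
from h import *
from bench import optics,robot
print(robot.get_state()['position'])
p=optics.camera_params("wrist"); im=optics.snapshot("wrist"); g=cv2.cvtColor(im,cv2.COLOR_RGB2GRAY)
print(proj(p,[.600,-.140,.05]))
for r in (200,203,206,209,212,215): print(r,g[r,236:310].tolist())
b=cv2.inRange(cv2.cvtColor(im,cv2.COLOR_RGB2HSV),(95,120,60),(115,255,255)); b[:140]=0;b[250:]=0;b[:,:130]=0;b[:,395:]=0
h=cv2.convexHull(cv2.findNonZero(b)); W=np.array([back(p,*q,0.008)[:2] for q in h[:,0]]).astype(np.float32)
print(cv2.minAreaRect(W*1000))
col=g[198:222,300].tolist(); print(g[190:228,260].tolist(),g[190:228,310].tolist())
np.save("w8.npy",im)
E
```

```text
[ 0.59931316 -0.1417433   0.11689094]
[286.21871613 210.24744945]
200 [69, 65, 66, 67, 65, 72, 67, 71, 59, 50, 117, 209, 212, 213, 209, 209, 210, 208, 210, 209, 209, 211, 211, 209, 212, 210, 208, 210, 208, 208, 210, 209, 211, 210, 213, 211, 208, 210, 211, 211, 211, 211, 212, 212, 211, 212, 215, 205, 157, 146, 150, 151, 151, 154, 148, 151, 181, 216, 212, 213, 211, 214, 212, 213, 213, 214, 213, 215, 211, 215, 213, 213, 214, 214]
203 [72, 74, 73, 69, 72, 68, 78, 79, 58, 61, 167, 237, 230, 228, 228, 228, 227, 229, 229, 227, 228, 229, 228, 228, 229, 227, 227, 227, 227, 228, 228, 228, 229, 228, 228, 228, 227, 229, 229, 228, 230, 228, 228, 229, 227, 229, 231, 217, 142, 120, 125, 124, 127, 125, 118, 129, 183, 233, 231, 229, 229, 228, 229, 229, 228, 228, 228, 229, 229, 229, 228, 230, 229, 228]
206 [84, 78, 83, 86, 71, 75, 83, 92, 60, 89, 208, 246, 241, 239, 239, 240, 239, 239, 239, 239, 239, 240, 239, 239, 238, 239, 239, 240, 239, 240, 239, 240, 238, 240, 238, 239, 241, 240, 239, 240, 239, 241, 239, 241, 238, 241, 243, 231, 159, 145, 145, 148, 148, 148, 144, 146, 182, 239, 242, 240, 239, 240,
[... 941 characters left out ...]
 228, 228, 227, 226, 228, 227, 226, 226, 228, 227, 229, 227, 227, 227, 228, 227, 219, 143, 120, 126, 128, 127, 123, 122, 128, 166, 228, 230, 226, 226, 226, 227, 226, 227, 227, 226, 226, 226, 227, 228, 225, 226, 227]
((601.8289794921875, -153.26478576660156), (80.75796508789062, 189.86961364746094), 8.229496002197266)
[155, 152, 151, 150, 151, 153, 147, 150, 166, 190, 212, 220, 226, 229, 230, 233, 238, 245, 248, 252, 252, 244, 238, 236, 231, 227, 224, 219, 209, 190, 167, 148, 149, 151, 151, 153, 149, 152] [152, 153, 155, 156, 155, 153, 153, 153, 173, 199, 215, 222, 228, 228, 232, 237, 240, 244, 248, 253, 250, 243, 237, 234, 230, 226, 222, 216, 206, 185, 158, 151, 150, 155, 151, 153, 151, 152]
```

```bash
python3 - <<'E'
from h import *
from bench import optics,robot
p=optics.camera_params("wrist")
print(back(p,283.65,209.3,.052),back(p,292.1,209.3,.052)); c=back(p,287.9,209.3,.052);
# axis x from silhouette centre (z~.045)
print(c,back(p,287.9,209.0,.045)); plan([c[0],c[1],.06],.143+np.pi)
E
```

```text
[ 0.5987717  -0.13960899  0.052     ] [ 0.59794476 -0.13358848  0.052     ]
[ 0.59835578 -0.13658088  0.052     ] [ 0.60001124 -0.13629131  0.045     ]
t 15.55 pos [ 0.5991 -0.1394  0.1168] F [ 0.2  0.8 -0. ] gap 0.103
turn [-0.0003 -0.0002 -0.0019] shift now [0.003 0.029 0.568] shift after turn [0.003 0.029 0.568]
```

The arm was still settling, so I let it settle and measure again, reading pose and picture together.

```bash
python3 -m jog '{"xyz":[[0,0,0],[0,0,0],[0,0,0],[0,0,0],[0,0,0],[0,0,0],[0,0,0],[0,0,0],[0,0,0],[0,0,0]],"rotation":[[0,0,-0.0015],[0,0,0],[0,0,0],[0,0,0],[0,0,0],[0,0,0],[0,0,0],[0,0,0],[0,0,0],[0,0,0]],"jaw":[255,255,255,255,255,255,255,255,255,255]}' 60
cat > groove.py <<'E'
from h import *
from bench import optics,robot
p=optics.camera_params("wrist"); im=optics.snapshot("wrist"); g=cv2.cvtColor(im,cv2.COLOR_RGB2GRAY).astype(float)
r0=int(round(proj(p,[.5997,-.1388,.052]).ravel()[1])); prof=g[r0-4:r0+5].mean(0)
u0=int(proj(p,[.5997,-.1388,.052]).ravel()[0])-15; seg=prof[u0:u0+30]; hi,lo=np.median(seg),seg.min()+5; d=np.clip((hi-seg)/(hi-lo),0,1); d[d<.12]=0
cu=u0+(d*np.arange(30)).sum()/d.sum(); col=g[r0-20:r0+20,u0-5]; on=np.nonzero(col>180)[0]; rv=r0-20+(on[0]+on[-1])/2
a=back(p,cu,rv,.050); b=back(p,cu,rv,.045); print("width px",d.sum(),"u,v",cu,rv,len(on),"groove",a.round(4),b.round(4))
plan([.5997,a[1],.06],.143+np.pi)
E
python3 groove.py
```

```text
t: 16.8
position: [0.5992, -0.1357, 0.1173]
tool_rot: [-0.073, 0.997, -0.0, 0.0]
contact_force: [-0.5, 0.6, -1.3]
finger_gap: 0.109
finger_force: 58.9
width px 8.532332563510392 u,v 278.9646772228989 208.0 21 groove [ 0.5991 -0.1393  0.05  ] [ 0.6004 -0.1391  0.045 ]
t 16.85 pos [ 0.5992 -0.1357  0.1173] F [ 0.2  0.1 -0.9] gap 0.107
turn [-0.      0.      0.0007] shift now [-0.    -0.036  0.573] shift after turn [-0.    -0.036  0.573]
```

```bash
python3 -m jog '{"xyz":[[-0.01,-0.02,0],[0,-0.02,0],[0,0,0.1],[0,0,0.1],[0,0,0],[0,0,0],[0,0,0],[0,0,0],[0,0,0],[0,0,0]],"rotation":[[0,0,0.0006],[0,0,0],[0,0,0],[0,0,0],[0,0,0],[0,0,0],[0,0,0],[0,0,0],[0,0,0],[0,0,0]],"jaw":[255,255,255,255,255,255,255,255,255,255]}' 60
cat >> groove.py <<'E'
o=cv2.inRange(cv2.cvtColor(im,cv2.COLOR_RGB2HSV),(5,130,80),(28,255,255))
for r in range(255,335,15):
    x=np.nonzero(o[r,255:315])[0]; print(r,(x.min()+255,x.max()+255,(x.min()+x.max())/2+255) if len(x) else None)
s=robot.get_state()
for z in (-.041,-.08): print("tool y=0, z",z,proj(p,s['position']+R.from_quat(s['tool_rot']).apply([0,0,z])))
for r in range(205,250,5): print(r,g[r,270:300].astype(int).tolist())
E
python3 groove.py
```

```text
t: 18.1
position: [0.6008, -0.1395, 0.0974]
tool_rot: [-0.072, 0.997, -0.0, 0.0]
contact_force: [-0.0, -0.2, -0.5]
finger_gap: 0.101
finger_force: 58.9
width px 9.218863361547763 u,v 284.4669464847849 214.0 23 groove [ 0.5989 -0.1393  0.05  ] [ 0.6003 -0.1391  0.045 ]
t 18.15 pos [ 0.6008 -0.1395  0.0974] F [-0.7  0.1 -1.1] gap 0.108
turn [-0.0001  0.      0.0001] shift now [0.01  0.004 0.374] shift after turn [0.01  0.004 0.374]
255 (np.int64(274), np.int64(295), np.float64(284.5))
270 (np.int64(273), np.int64(296), np.float64(284.5))
285 (np.int64(271), np.int64(298), np.float64(284.5))
300 (np.int64(271), np.int64(297), np.float64(284.0))
315 (np.int64(272), np.int64(297), np.float64(284.5))
330 (np.int64(272), np.int64(297), np.float64(284.5))
tool y=0, z -0.041 [283.29931102 274.40345908]
tool y=0, z -0.08 [282.89365153 326.81755061]
205 [222, 222, 223, 222, 224, 224, 225, 222, 224, 225, 179, 155, 153, 157, 155, 154, 157, 154, 156, 184, 227, 224, 223, 222, 222, 222, 222, 223, 222, 224]
210 [241, 241, 241, 241, 241, 240, 241, 241, 242, 245, 181, 146, 144, 146, 148, 146, 146, 145,
[... 445 characters left out ...]
 155, 157, 158, 157, 157, 167, 187, 186, 187, 187, 187, 189, 185, 187, 185, 186]
230 [155, 157, 155, 154, 155, 156, 157, 157, 154, 156, 165, 174, 170, 173, 174, 175, 173, 174, 170, 160, 157, 156, 157, 155, 158, 156, 154, 157, 157, 155]
235 [155, 153, 156, 156, 157, 153, 153, 155, 159, 157, 177, 179, 178, 178, 178, 179, 180, 182, 180, 176, 154, 155, 152, 157, 156, 156, 155, 155, 158, 156]
240 [157, 154, 158, 158, 156, 155, 153, 158, 152, 167, 225, 243, 243, 239, 238, 234, 233, 231, 231, 221, 164, 153, 155, 155, 157, 157, 156, 162, 158, 158]
245 [161, 156, 161, 158, 160, 159, 156, 159, 161, 172, 214, 227, 227, 226, 224, 224, 225, 223, 223, 210, 164, 160, 158, 153, 157, 158, 155, 159, 155, 158]
```

The clip (column 284.5) and the groove (284.47) are now in line. I lower to just above the shaft.

```bash
python3 -m jog '{"xyz":[[0.004,0,0.12],[0,0,0.12],[0,0,0.12],[0,0,0.1],[0,0,0.05],[0,0,0.03],[0,0,0.01],[0,0,0],[0,0,0],[0,0,0]],"rotation":[[0,0,0],[0,0,0],[0,0,0],[0,0,0],[0,0,0],[0,0,0],[0,0,0],[0,0,0],[0,0,0],[0,0,0]],"jaw":[255,255,255,255,255,255,255,255,255,255]}' 60
```

```text
t: 19.4
position: [0.6004, -0.1396, 0.0425]
tool_rot: [-0.072, 0.997, -0.0, 0.0]
contact_force: [0.9, -0.0, -0.5]
finger_gap: 0.108
finger_force: 58.9
```

```bash
python3 -m jog '{"xyz":[[0,0,0.01],[0,0,0.01],[0,0,0.01],[0,0,0.01],[0,0,0.01],[0,0,0.01],[0,0,0.01],[0,0,0.0],[0,0,0],[0,0,0]],"rotation":[[0,0,0],[0,0,0],[0,0,0],[0,0,0],[0,0,0],[0,0,0],[0,0,0],[0,0,0],[0,0,0],[0,0,0]],"jaw":[255,255,255,255,255,255,255,255,255,255]}' 60
```

```text
t: 20.65
position: [0.6004, -0.1395, 0.0354]
tool_rot: [-0.072, 0.997, -0.0, 0.0]
contact_force: [-0.2, 0.5, -1.4]
finger_gap: 0.11
finger_force: 58.9
```

```bash
python3 -m jog '{"xyz":[[0,0,0.005],[0,0,0.005],[0,0,0.005],[0,0,0.005],[0,0,0.005],[0,0,0.0],[0,0,0.0],[0,0,0.0],[0,0,0],[0,0,0]],"rotation":[[0,0,0],[0,0,0],[0,0,0],[0,0,0],[0,0,0],[0,0,0],[0,0,0],[0,0,0],[0,0,0],[0,0,0]],"jaw":[255,255,255,255,255,255,255,255,255,255]}' 60
```

```text
t: 21.9
position: [0.6003, -0.1395, 0.0328]
tool_rot: [-0.072, 0.997, -0.0, -0.0]
contact_force: [0.2, 0.2, -0.3]
finger_gap: 0.11
finger_force: 58.9
```

```bash
python3 -m jog '{"xyz":[[0,0,0.005],[0,0,0.005],[0,0,0.005],[0,0,0.005],[0,0,0.0],[0,0,0.0],[0,0,0.0],[0,0,0.0],[0,0,0],[0,0,0]],"rotation":[[0,0,0],[0,0,0],[0,0,0],[0,0,0],[0,0,0],[0,0,0],[0,0,0],[0,0,0],[0,0,0],[0,0,0]],"jaw":[255,255,255,255,255,255,255,255,255,255]}' 60
```

```text
t: 23.15
position: [0.6004, -0.1396, 0.0309]
tool_rot: [-0.072, 0.997, -0.0, 0.0]
contact_force: [2.0, 0.3, 4.6]
finger_gap: 0.111
finger_force: 59.5
```

```bash
python3 -m jog '{"xyz":[[-0.003,0,0.005],[0,0,0.005],[0,0,0],[0,0,0.0],[0,0,0.0],[0,0,0.0],[0,0,0.0],[0,0,0.0],[0,0,0],[0,0,0]],"rotation":[[0,0,0],[0,0,0],[0,0,0],[0,0,0],[0,0,0],[0,0,0],[0,0,0],[0,0,0],[0,0,0],[0,0,0]],"jaw":[255,255,255,255,255,255,255,255,255,255]}' 60
```

```text
t: 24.4
position: [0.6005, -0.1395, 0.0298]
tool_rot: [-0.072, 0.997, -0.0, -0.0]
contact_force: [0.2, 0.3, 0.2]
finger_gap: 0.106
finger_force: 59.0
```

```bash
python3 -m jog '{"xyz":[[0,0,0.005],[0,0,0.005],[0,0,0.005],[0,0,0.005],[0,0,0.0],[0,0,0.0],[0,0,0.0],[0,0,0.0],[0,0,0],[0,0,0]],"rotation":[[0,0,0],[0,0,0],[0,0,0],[0,0,0],[0,0,0],[0,0,0],[0,0,0],[0,0,0],[0,0,0],[0,0,0]],"jaw":[255,255,255,255,255,255,255,255,255,255]}' 60
```

```text
t: 25.65
position: [0.6006, -0.1395, 0.0278]
tool_rot: [-0.072, 0.997, -0.0, -0.0]
contact_force: [0.2, 0.2, -1.5]
finger_gap: 0.107
finger_force: 58.9
```

```bash
python3 -m jog '{"xyz":[[0,0,0.005],[0,0,0.005],[0,0,0.005],[0,0,0.0],[0,0,0.0],[0,0,0.0],[0,0,0.0],[0,0,0.0],[0,0,0],[0,0,0]],"rotation":[[0,0,0],[0,0,0],[0,0,0],[0,0,0],[0,0,0],[0,0,0],[0,0,0],[0,0,0],[0,0,0],[0,0,0]],"jaw":[255,255,255,255,255,255,255,255,255,255]}' 60
```

```text
t: 26.9
position: [0.6006, -0.1395, 0.0263]
tool_rot: [-0.072, 0.997, -0.0, 0.0]
contact_force: [-0.1, 0.3, -1.6]
finger_gap: 0.109
finger_force: 58.9
```

```bash
python3 -m jog '{"xyz":[[0,0,0.005],[0,0,0.005],[0,0,0.005],[0,0,0.0],[0,0,0.0],[0,0,0.0],[0,0,0.0],[0,0,0.0],[0,0,0],[0,0,0]],"rotation":[[0,0,0],[0,0,0],[0,0,0],[0,0,0],[0,0,0],[0,0,0],[0,0,0],[0,0,0],[0,0,0],[0,0,0]],"jaw":[255,255,255,255,255,255,255,255,255,255]}' 60
```

```text
t: 28.15
position: [0.6007, -0.1395, 0.0248]
tool_rot: [-0.072, 0.997, -0.0, 0.0]
contact_force: [0.5, -0.0, -0.9]
finger_gap: 0.11
finger_force: 58.9
```

```bash
python3 -m jog '{"xyz":[[0,0,0.005],[0,0,0.005],[0,0,0.0],[0,0,0.0],[0,0,0.0],[0,0,0.0],[0,0,0.0],[0,0,0.0],[0,0,0],[0,0,0]],"rotation":[[0,0,0],[0,0,0],[0,0,0],[0,0,0],[0,0,0],[0,0,0],[0,0,0],[0,0,0],[0,0,0],[0,0,0]],"jaw":[255,255,255,255,255,255,255,255,255,255]}' 60
```

```text
t: 29.4
position: [0.6007, -0.1395, 0.024]
tool_rot: [-0.072, 0.997, -0.0, 0.0]
contact_force: [-0.8, -0.0, 3.8]
finger_gap: 0.109
finger_force: 59.6
```

```bash
python3 -m jog '{"xyz":[[0,0,0.004],[0,0,0.004],[0,0,0.0],[0,0,0.0],[0,0,0.0],[0,0,0.0],[0,0,0.0],[0,0,0.0],[0,0,0],[0,0,0]],"rotation":[[0,0,0],[0,0,0],[0,0,0],[0,0,0],[0,0,0],[0,0,0],[0,0,0],[0,0,0],[0,0,0],[0,0,0]],"jaw":[255,255,255,255,255,255,255,255,255,255]}' 60
```

```text
t: 30.65
position: [0.6009, -0.1395, 0.0237]
tool_rot: [-0.072, 0.997, -0.0, 0.0]
contact_force: [-3.2, 0.1, 11.7]
finger_gap: 0.107
finger_force: 61.0
```

Hard stop at the predicted seated height (snap felt at z≈0.031, then free travel, then a stop). I relax the load, open, and rise.

```bash
python3 -m jog '{"xyz":[[0,0,-0.008],[0,0,0],[0,0,0.0],[0,0,0.0],[0,0,0.0],[0,0,0.0],[0,0,0.0],[0,0,0.0],[0,0,0],[0,0,0]],"rotation":[[0,0,0],[0,0,0],[0,0,0],[0,0,0],[0,0,0],[0,0,0],[0,0,0],[0,0,0],[0,0,0],[0,0,0]],"jaw":[255,255,255,220,190,170,150,130,130,130]}' 60
python3 -m jog '{"xyz":[[0,0,0],[0,0,-0.05],[0,0,-0.1],[0,0,-0.3],[0,0,-0.3],[0.3,0,-0.3],[0.3,0,0],[0.3,0,0],[0.3,0,0],[0,0,0]],"rotation":[[0,0,0],[0,0,0],[0,0,0],[0,0,0],[0,0,0],[0,0,0],[0,0,0],[0,0,0],[0,0,0],[0,0,0]],"jaw":[130,130,130,130,130,130,130,130,130,130]}' 60
python3 - <<'E'
from h import *
from bench import optics,robot
S=optics.camera_params("scene"); b=cv2.cvtColor(optics.snapshot("scene"),cv2.COLOR_RGB2HSV); T=optics.camera_params("top"); a=cv2.cvtColor(optics.snapshot("top"),cv2.COLOR_RGB2HSV)
for n,p,im in(("scene",S,b),("top",T,a)):
    o=cv2.inRange(im,(3,130,60),(26,255,255)); k,l,st,c=cv2.connectedComponentsWithStats(o)
    axis=np.array([.6001,-.1393,.045]); e=[proj(p,axis+[0,0,h]).ravel().round(1).tolist() for h in (.013,.0315,.05)]
    print(n,"expected tab bottom/mid/top if seated",e)
    for i in range(1,k):
        if st[i,4]>8 and np.hypot(*(c[i]-e[1]))<30: print(st[i],c[i])
p=optics.camera_params("wrist"); im=optics.snapshot("wrist"); o=cv2.inRange(cv2.cvtColor(im,cv2.COLOR_RGB2HSV),(5,130,80),(28,255,255)); k,l,st,c=cv2.connectedComponentsWithStats(o)
print([proj(p,np.array([.6001,-.1393,.045])+[0,0,h]).ravel().round(1).tolist() for h in (.013,.05)],[(st[i].tolist(),c[i]) for i in range(1,k) if st[i,4]>40])
E
```

```text
t: 31.9
position: [0.6007, -0.1395, 0.0238]
tool_rot: [-0.072, 0.997, -0.0, 0.0]
contact_force: [-0.4, -0.2, 0.3]
finger_gap: 0.489
finger_force: 0.0
t: 33.15
position: [0.4807, -0.1569, 0.13]
tool_rot: [-0.071, 0.997, -0.0, 0.0]
contact_force: [0.4, 1.0, 0.5]
finger_gap: 0.492
finger_force: 0.0
scene expected tab bottom/mid/top if seated [[339.4, 185.4], [340.0, 178.4], [340.5, 171.3]]
[335 170  11  17 161] [339.77018634 177.52795031]
top expected tab bottom/mid/top if seated [[390.9, 211.9], [392.8, 210.8], [394.7, 209.5]]
[389 206   8  11  72] [392.65277778 211.13888889]
[[284.7, 345.9], [284.7, 378.2]] [([278, 337, 15, 40, 437], array([284.99313501, 354.53775744]))]
```

```bash
python3 - <<'E'
from h import *
from bench import optics,robot
p=optics.camera_params("scene"); b=cv2.cvtColor(cv2.imread("pics/scene0.png"),cv2.COLOR_BGR2HSV)
o=cv2.inRange(b,(3,130,60),(26,255,255)); k,l,st,c=cv2.connectedComponentsWithStats(o)
e=proj(p,np.array([.557,.1624,.0182+.0315])).ravel(); print(e)
for i in range(1,k):
    if st[i,4]>8 and np.hypot(*(c[i]-e))<25: print(st[i],c[i])
E
```

```text
[265.24190513 244.32938964]
[259 234  13  21 218] [265.19266055 243.18348624]
```

The same image bias (-1.1 px) shows with the clip in the holder, at a known height, so the -0.9 px here confirms it is seated. I hand in.

```bash
python3 -c "
from bench import robot
print(robot.close_job())"
```

```text
the job is handed in; nothing more can be done
None
```

The clip is snapped home in the shaft's groove and released, and the job was handed in at about 33 s; the highest force I read while pressing was about 12 N, and the jar, bottle and tape roll were not touched.

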